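Nest the rinse tumblers and rock the stack out of the rack

ROBOT

A 6-joint arm with a two-finger parallel gripper is mounted at the origin on the work surface. World frame = base frame: x ahead of the robot, y to its left, z up, the work surface at z = 0. Lengths are in m, angles in rad, forces in N, time in s.
With the tool pointing down it reaches from about 0.375 to 0.9 m from the base axis. Payload 3.1 kg.
Tool frame: the origin (TCP) lies on the centre line of the jaws, within the pads' length; the fingertips stand 14 mm ahead of it and the grasp point (between the pads) lies 5 mm behind it; z points along the fingers, y is the line along which they close (so a half turn about z gives the same grasp; the last joint's range is limited). The gripper opens to 87 mm and grips with 3 to 60 N. Pads are 19 mm wide; open, the fingers measure 117 mm over their backs; the gripper's body (75 mm by 190 mm) begins 51 mm behind the grasp point.
Start: joints at [1.065, 0.527, 1.433, -0, 1.181, -0.178], TCP at [0.201, 0.592, 0.237] pointing down, gripper open.
Joint ranges: [-3.08, 3.08], [-0.75, 2.2], [0.22, 2.44], [-1.43, 4.57], [0, 2.65], [-2.85, 2.85]. Speed limits (rad/s): [2.79, 2.79, 3.14, 3.14, 3.14, 3.14].

INTERFACE

Orientations are given as a unit quaternion [x, y, z, w].
In Python, from rig import robot gives the robot as it stands.
- The arm moves only by the tool move_arm, never from a script. Its argument "commands" is a list of rows, each an object with "hand": the finger opening in cm, from 0 to 8.7; "travel": the shift along the tool's x, y, z in cm, a list of three; "twist": the turn, a rotation vector about the tool's x, y, z in degrees, a list of three. In form: [{"hand": hand, "travel": [dx, dy, dz], "twist": [wx, wy, wz]}, ...]. A call has 1 to 5 rows; each row shifts and turns the commanded pose from where the row before left it, along the tool's axes as they then stand; what a row does not reach is not made up. A row lasts 1/12 s, in which the tool goes at most 41.7 mm and 7.16 degrees, less where a joint would pass 70% of its speed; a pose out of reach is approached as far as the arm can. A call is refused whole if a number of a shift passes 4.17 or a number of a turn 7.16, either way. A call with a gripper value outside its range is refused whole. The fingers move at their own pace and stop on an object; "force" is the grip in N (left out, the last holds). Time passes only in rows, so rows that do not move let the fingers close. It gives the time, the measured TCP pose, the force, the opening and the grip force at its end, in the units of the state.
- robot.get_obs(): the state, without advancing time (a new reading comes with each control period).
- robot.camera(name): name is "scene" or "side" or "wrist"; returns a dict with "frame" (480x640x3 uint8, red, green, blue), "fov_y" (degrees; the focal length in pixels is half the picture's height over the tangent of half this angle, whatever the lens; pixels are square), "cx", "cy" (the principal point, pixels), "extrinsics" (4x4, takes a point from camera to world coordinates); the wrist camera has in their place "T_tool_cam" (4x4, takes a point from camera to tool coordinates, whose origin is the TCP and whose axes are the flange's). Camera axes: x right, y down, z forward; pixel columns grow to the right and rows downward; lengths in m; the calibration is good to about 2 mm. A picture is of the moment at which its call begins: read the wrist's pose just before it. There is no depth.
- robot.hand_in(): hands the job in; it is judged then, once.
The state is a dict: "time": time; "q": joint angles; "joint_velocities": joint speeds; "joint_torque": joint torques, N m; "position": TCP position; "tool_rot": TCP orientation; "ft_force": force on the tool from outside, world axes, zero at the start; "moment": the same for the moment, N m; "grip_width": finger opening in m; "grip_force": force on a finger pad.
Only numpy, scipy, OpenCV 4.12 (cv2) and the standard library are available. Lean on these libraries where they do the work, as an engineer would, in place of code of your own. Each camera call takes 0.05 s, during which the arm holds its last target. There are 200 camera calls.

TASK

Gather the rinse cups for the sink: nest the two loose steel tumblers, one after the other, in the tumbler stuck in the wooden rack, lowering each home before you let go. Then grip the stuck one under its rim and rock it along the length of the rack, at least twice towards each end and about 7 degrees each time, easing it up a little with every swing until its rubber collar lets go; a straight pull would only lift the rack, which must stay standing on the table. Finish holding the stack upright and still just clear above its well, its foot about 20 mm above the rack, without letting go, and leave everything else where it is.

Things in the scene. Friction and masses are not known exactly. Their poses are not given: they have to be found in the camera images.
- rack: Beech cup rack standing loose on the table, about 1.7 kg: 350 long (its y axis) x 110 wide (x) x 60 high. Origin: centre of its underside. Base board (top 12 above the table), two end cheeks and a deck board (top 60 above the table) with three wells 72 across, 110 apart along y: the middle one holds the stuck tumbler, the one at +y a squat ink jar, the one at -y is empty.
- well (a point): Centre of the middle well, level with the top of the deck (60 above the rack's underside). A black rubber collar lines the well; its flange stands 2.5 above the deck.
- collar (a point): Centre of the middle well's collar, 53 above the rack's underside. Six springy rubber lips press on the tumbler with about 8 N each: a straight pull takes over 30 N, the rack weighs 18 N. Rocked about this point by 0.12 to 0.14 rad each way in the vertical plane along the rack's y, the tumbler slips up 4 to 5 mm a swing with far less pull; the lips ease as it rises and let go at about 30 mm.
- cup_rack: The stuck tumbler, plain steel: a cone, no handle, 92 high, rim 68 across, foot 40 across, wall 1.6, inner floor 21 above the underside, so a nested tumbler stands 21 higher than the one below. About 75 g. Origin: centre of its underside, z up; x, y start parallel to the rack's. It stands on the base board (underside 12 above the table, rim 104).
- cup_rack_rim (a point): Centre of the stuck tumbler's mouth, 92 above its underside, 44 above the deck. Grip it just below the rim, fingers closing along the rack's y, with 50 to 60 N; with two tumblers nested in it, the stack stands 42 above this point. Tumblers nested in it keep their place while it is rocked.
- cup_b: Loose plain steel tumbler, 92 high, 68 across the rim, 40 across the foot, standing upright on the table. Origin: centre of its underside. About 75 g; 15 N of grip carries it. Gripped within 15 of the rim, the fingertips stay clear of the rim of the tumbler it is nested in.
- cup_c: The other loose tumbler, the same in every way.
- ink_jar: Squat closed ink jar, 54 across, 78 high, standing in the rack's well at y = +110 (its top 90 above the table). Bystander. Origin: centre of its underside.
- brush_pot: White pot of brushes, 76 across, 110 high, brushes up to 250. Bystander. Origin: centre of its underside.
- tape_roll: Roll of brown tape lying flat, 104 across, 24 high. Bystander. Origin: centre of its underside.
- pencil: Grey pencil lying between the loose tumblers, 171 long along its x, 8 thick. Bystander. Origin: under its middle.
- sketchbook: Dark green closed sketchbook, 300 x 210 x 18. Bystander. Origin: centre of its underside.
- pencil_box: Flat cardboard box of coloured pencils, 190 x 75 x 22. Bystander. Origin: centre of its underside.
- eraser: White eraser, 45 x 22 x 13. Bystander. Origin: centre of its underside.
There are look-alikes about, which are no part of the job. What is shaped like the cup_rack but green, orange or purple is not meant.

How it is judged:
By the outcome, as a careful person would: the job done as asked, in the order asked, and still so for the second after the job is handed in, while the arm keeps its last pose, push and grip.
It also fails if it takes over 64 s, if anything falls off the work surface, if the arm or the gripper's body presses on something with over 40 N, if the wrist force passes 120 N, or if a joint passes its speed limit or range.

## Working session

There is one attempt and no reset: what is moved stays moved. The work goes in short steps, Python scripts to look and compute and a tool call to move; the robot and the scene stay as the last step left them, time stands still between calls to the robot, and variables do not carry over. Pictures are saved under pics/ and viewed, at most 10 in all, crops included, and the job is handed in when it is done.

Besides the shell and the picture viewer there is one more tool, called as name(argument=value, ...) on one line, values as JSON. move_arm: Moves the arm, as the interface text tells. Its arguments: {"type":"object","properties":{"commands":{"type":"array"},"force":{"type":"number"}},"required":["commands"]}

```bash
mkdir -p pics; ls; cat > h.py <<'E'
import numpy as np, cv2
from scipy.spatial.transform import Rotation as R
from rig import robot
def snap(name,fn):
    o=robot.get_obs(); c=robot.camera(name)
    cv2.imwrite(f'pics/{fn}.png',c['frame'][:,:,::-1])
    if 'extrinsics' in c: T=np.array(c['extrinsics'])
    else:
        W=np.eye(4);W[:3,:3]=R.from_quat(o['tool_rot']).as_matrix();W[:3,3]=o['position'];T=W@np.array(c['T_tool_cam'])
    f=240/np.tan(np.radians(c['fov_y'])/2)
    np.savez(f'pics/{fn}.npz',T=T,f=f,cx=c['cx'],cy=c['cy'],im=c['frame'])
    return c,T,f
def load(fn):
    return np.load(f'pics/{fn}.npz')
def ray(d,u,v):
    r=np.array([(u-d['cx'])/d['f'],(v-d['cy'])/d['f'],1.]);return d['T'][:3,3],d['T'][:3,:3]@r
def onz(d,u,v,z):
    o,r=ray(d,u,v);return o+r*(z-o[2])/r[2]
def proj(d,p):
    q=d['T'][:3,:3].T@(np.asarray(p)-d['T'][:3,3]);return d['f']*q[0]/q[2]+d['cx'],d['f']*q[1]/q[2]+d['cy']
E
python3 - <<'E'
from h import *
o=robot.get_obs();print(o)
for n in ['scene','side','wrist']:
    c,T,f=snap(n,n+'0');print(n,T.round(3).tolist(),f,c['cx'],c['cy'],[k for k in c])
E
```

```text
pics
{'time': 0.0, 'q': array([ 1.06551625e+00,  5.28486381e-01,  1.43388766e+00, -1.73537395e-05,
        1.18139139e+00, -1.78492814e-01]), 'joint_velocities': array([ 4.56742858e-04, -2.07193458e-03, -6.74889246e-04, -5.91069562e-05,
        5.39860119e-04, -1.24074681e-03]), 'joint_torque': array([-1.00529174e-03, -4.40037847e+01, -1.76592064e+01,  6.31769956e-02,
        5.82509895e-02, -1.90761830e-04]), 'position': array([0.20025613, 0.5913144 , 0.23556384]), 'tool_rot': array([ 1.62664212e-01,  9.86680888e-01, -1.02620479e-03, -3.56669448e-04]), 'ft_force': array([ 0.09357757,  0.15605489, -0.42109764]), 'moment': array([-0.01495121, -0.00151174, -0.03522771]), 'grip_force': 0.0, 'grip_width': 0.08709759108404418}
scene [[0.829, 0.414, -0.376, 1.048], [0.56, -0.608, 0.564, -0.81], [0.005, -0.678, -0.735, 1.117], [0.0, 0.0, 0.0, 1.0]] 464.33892940626333 324.45475646166307 235.95214440042275 ['frame', 'fov_y', 'cx', 'cy', 'extrinsics']
side [[0.999, -0.044, 0.03, 0.49], [-0.051, -0.638, 0.769, -0.94], [-0.014, -0.769, -0.639, 0.842], [0.0, 0.0, 0.0, 1.0]] 521.6612145468988 311.54914622827374 239.34082815343976 ['frame', 'fov_y', 'cx', 'cy', 'extrinsics']
wrist [[0.32, 0.906, 0.276, 0.125], [0.947, -0.306, -0.095, 0.617], [-0.001, 0.292, -0.957, 0.383], [0.0, 0.0, 0.0, 1.0]] 343.91177147944444 318.27669671072664 243.2060748325309 ['frame', 'fov_y', 'cx', 'cy', 'T_tool_cam']
```

View pics/scene0.png

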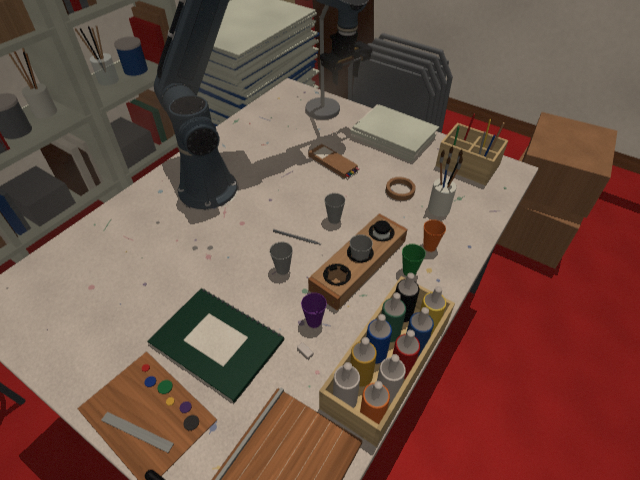

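View pics/side0.png

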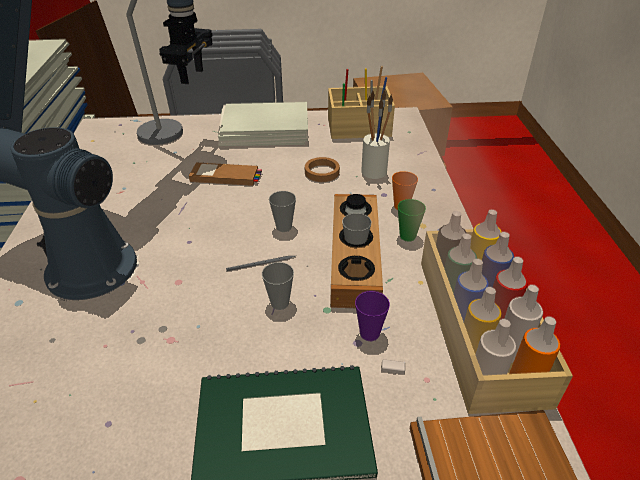

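The scene view shows loose tumblers at (281,260) and (334,208) and the stuck one at (360,248). In the side view they are at (278,286), (283,212) and (357,230). The rack runs roughly along world y. Next I'll crop these closely.

```bash
python3 - <<'E'
from h import *
rows=[]
for n,cs in [('scene0',[(281,260),(334,208),(360,248)]),('side0',[(278,284),(283,212),(357,230)])]:
    d=load(n);r=[]
    for u,v in cs:
        t=d['im'][v-29:v+29,u-26:u+26,::-1].copy()
        t=cv2.resize(t,None,fx=5,fy=5,interpolation=cv2.INTER_NEAREST)
        t=np.clip(t.astype(float)*1.5,0,255).astype(np.uint8)
        for k in range(0,58,10):
            cv2.putText(t,str(v-29+k),(0,k*5+8),0,.3,(0,0,255),1);cv2.line(t,(0,k*5),(8,k*5),(0,0,255),1)
        for k in range(0,52,10):
            cv2.putText(t,str(u-26+k),(k*5,288),0,.3,(0,0,255),1);cv2.line(t,(k*5,275),(k*5,280),(0,0,255),1)
        r.append(t)
    rows.append(np.hstack(r))
cv2.imwrite('pics/m0.png',np.vstack(rows))
# first estimates: triangulate centers
for a,b in [((281,260),(278,286)),((334,208),(283,212)),((360,248),(357,230))]:
    print(onz(load('scene0'),*a,.05).round(3),onz(load('side0'),*b,.05).round(3))
E
```

```text
[ 0.449 -0.146  0.05 ] [ 0.448 -0.14   0.05 ]
[0.457 0.13  0.05 ] [0.461 0.125 0.05 ]
[0.619 0.027 0.05 ] [0.639 0.04  0.05 ]
```

View pics/m0.png

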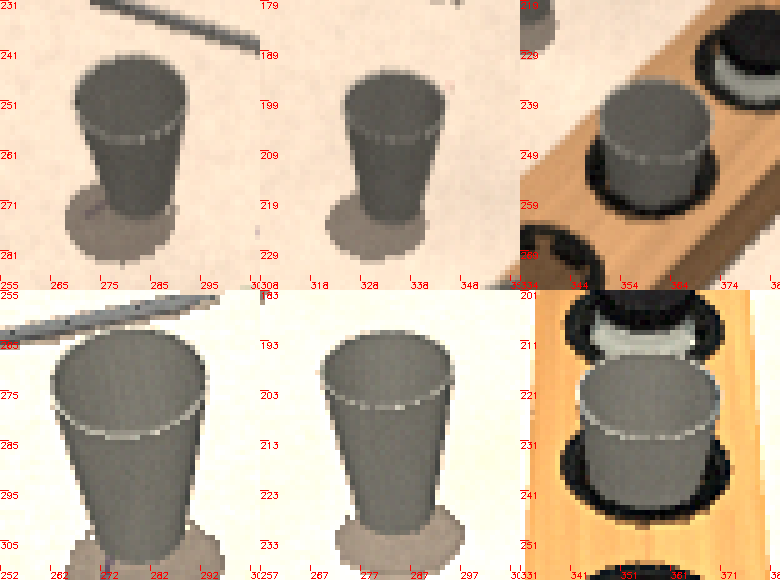

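The crops show clean rim ellipses. Their centres (u,v) are:

| Cup | Scene | Side |
|---|---|---|
| B | (281.1,250.7) | (277.8,273.8) |
| C | (334.9,200.3) | (282.5,198.9) |
| Stuck | (361.0,243.2) | (356.9,222.2) |

```bash
python3 - <<'E'
from h import *
S,D=load('scene0'),load('side0')
def tri(a,b):
    o1,r1=ray(S,*a);o2,r2=ray(D,*b);r1/=np.linalg.norm(r1);r2/=np.linalg.norm(r2)
    t=np.linalg.lstsq(np.c_[r1,-r2],o2-o1,rcond=None)[0];p,q=o1+t[0]*r1,o2+t[1]*r2
    return ((p+q)/2).round(4),np.linalg.norm(p-q).round(4)
for n,a,b,z,l,r in [('B',(281.1,250.7),(277.8,273.8),.092,262.2,293.4),('C',(334.9,200.3),(282.5,198.9),.092,269,296),('R',(361,243.2),(356.9,222.2),.104,342.8,371)]:
    a=np.array(a)-.5;b=np.array(b)-.5
    A,B=onz(S,*a,z),onz(D,*b,z)
    print(n,tri(a,b),A.round(4),B.round(4),'mean',((A+B)/2).round(4),'diam',np.linalg.norm(onz(D,l,b[1],z)-onz(D,r,b[1],z)).round(4))
# rack right edge side view, left edge scene view
for d,side,rng in [(D,'right',range(205,285,2)),(S,'left',range(222,262,2))]:
    h=cv2.cvtColor(d['im'],cv2.COLOR_RGB2HSV)
    m=((h[...,0]>5)&(h[...,0]<22)&(h[...,1]>110)&(h[...,2]>60)).astype(np.uint8)
    if side=='right': m[:,:320]=0;m[:,390:]=0
    else: m[:,:300]=0;m[:,412:]=0
    P=[]
    for v in rng:
        us=np.where(m[v])[0]
        if len(us)<5: continue
        u=us.max()+.5 if side=='right' else us.min()-.5
        P.append(onz(d,u,v,.06)[:2])
    P=np.array(P);l=cv2.fitLine(P.astype(np.float32),cv2.DIST_HUBER,0,.001,.001).ravel()
    if l[1]<0:l[:2]*=-1
    n=np.array([l[1],-l[0]]);res=(P-l[2:])@n
    print(side,'yaw about +y deg',np.degrees(np.arctan2(-l[0],l[1])).round(2),'pt',l[2:].round(3),'rms',res.std().round(4),'x at y=.03',(l[2]+l[0]/l[1]*(.03-l[3])).round(4))
for a,b in [((336.5,273),(356,267.3))]:
    print('empty well',onz(S,*a,.06).round(4),onz(D,*b,.06).round(4))
print(R.from_quat(robot.get_obs()['tool_rot']).as_matrix().round(3))
E
```

```text
B (array([ 0.4483, -0.1428,  0.0906]), np.float64(0.0003)) [ 0.449  -0.1436  0.092 ] [ 0.4485 -0.1444  0.092 ] mean [ 0.4488 -0.144   0.092 ] diam 0.0653
C (array([0.4604, 0.1257, 0.0918]), np.float64(0.0004)) [0.4607 0.1253 0.092 ] [0.4603 0.1257 0.092 ] mean [0.4605 0.1255 0.092 ] diam 0.0673
R (array([0.6314, 0.0037, 0.1038]), np.float64(0.0003)) [0.6316 0.0033 0.104 ] [0.6313 0.0036 0.104 ] mean [0.6314 0.0035 0.104 ] diam 0.0648
right yaw about +y deg -6.08 pt [ 0.683 -0.023] rms 0.0007 x at y=.03 0.6889
left yaw about +y deg -6.04 pt [0.577 0.003] rms 0.016 x at y=.03 0.5803
empty well [ 0.6168 -0.101   0.06  ] [ 0.6197 -0.1027  0.06  ]
[[-0.947  0.321 -0.001]
 [ 0.321  0.947 -0.001]
 [ 0.    -0.002 -1.   ]]
```

```bash
python3 - <<'E'
from h import *
S,D=load('scene0'),load('side0')
for n,a,b,z in [('lamp',(322,107),(160,131),.01),('pot',(438,212),(375,177),0),('green',(413,252),(411,205),.092),('purple',(314,303),(372,300),.092),('pens',(473,150),(360,115),.0)]:
    print(n,onz(S,*a,z).round(3),onz(D,*b,z).round(3))
print(proj(D,robot.get_obs()['position']),proj(S,robot.get_obs()['position']))
E
```

```text
lamp [0.045 0.666 0.01 ] [0.051 0.663 0.01 ]
pot [0.736 0.359 0.   ] [0.731 0.346 0.   ]
green [0.772 0.068 0.092] [0.774 0.076 0.092]
purple [ 0.635 -0.24   0.092] [ 0.635 -0.233  0.092]
pens [0.703 0.76  0.   ] [0.736 0.747 0.   ]
(np.float64(191.21149364447217), np.float64(72.34412563571462)) (np.float64(345.03690730550574), np.float64(75.96158096428448))
```

move_arm(commands=[{"hand": 8.7,"travel": [0,0,0],"twist": [0,0,-6.33]},{"hand": 8.7,"travel": [0,0,0],"twist": [0,0,-6.33]},{"hand": 8.7,"travel": [-1.5,-2,0],"twist": [0,0,0]},{"hand": 8.7,"travel": [-2,-2.9,0],"twist": [0,0,0]},{"hand": 8.7,"travel": [-2,-2.9,0],"twist": [0,0,0]}], force=15)

```text
time: 0.57
position: [0.2469, 0.5079, 0.236]
tool_rot: [0.052, 0.999, -0.0, -0.0]
ft_force: [1.3, 0.3, 0.0]
grip_width: 0.0871
grip_force: 0.0
```

move_arm(commands=[{"hand": 8.7,"travel": [-2,-2.9,0],"twist": [0,0,0]},{"hand": 8.7,"travel": [-2,-2.9,0],"twist": [0,0,0]},{"hand": 8.7,"travel": [-2,-2.9,0],"twist": [0,0,0]},{"hand": 8.7,"travel": [-2,-2.9,0],"twist": [0,0,0]},{"hand": 8.7,"travel": [-2,-2.9,0],"twist": [0,0,0]}])

```text
time: 0.98
position: [0.3315, 0.3522, 0.2364]
tool_rot: [0.053, 0.999, -0.0, -0.0]
ft_force: [-0.5, 0.2, -0.1]
grip_width: 0.0871
grip_force: 0.0
```

move_arm(commands=[{"hand": 8.7,"travel": [-2,-2.9,0],"twist": [0,0,0]},{"hand": 8.7,"travel": [-2,-2.9,0],"twist": [0,0,0]},{"hand": 8.7,"travel": [-2,-2.9,0],"twist": [0,0,0]},{"hand": 8.7,"travel": [-2,-2.9,0],"twist": [0,0,0]},{"hand": 8.7,"travel": [-2,-2.9,0],"twist": [0,0,0]}])

```text
time: 1.4
position: [0.4157, 0.1974, 0.2365]
tool_rot: [0.053, 0.999, 0.0, -0.0]
ft_force: [0.4, 0.5, 0.5]
grip_width: 0.0872
grip_force: 0.0
```

```bash
cat >> h.py <<'E'
Y=np.radians(6.05)
def go(target,o=None):
    "tool-frame cm shift to a world TCP target, and turn (deg) to upright, y along the rack"
    o=o or robot.get_obs();M=R.from_quat(o['tool_rot'])
    G=R.from_matrix(np.c_[[-np.cos(Y),np.sin(Y),0],[np.sin(Y),np.cos(Y),0],[0,0,-1]])
    print('t',round(o['time'],2),'pos',np.round(o['position'],4),'shift',(M.inv().apply(np.array(target)-o['position'])*100).round(2),'twist',(M.inv()*G).as_rotvec(degrees=True).round(2),'w',round(o['grip_width'],4),'gf',round(o['grip_force'],1),'F',np.round(o['ft_force'],1))
E
python3 -c "
from h import *
go([.4605,.1255,.18]);print(robot.get_obs()['q'])"
```

```text
t 1.4 pos [0.4157 0.1974 0.2365] shift [-5.22 -6.68  5.65] twist [ 0.   -0.01 -0.01] w 0.0872 gf 0.0 F [0.4 0.5 0.5]
[ 1.99721915e-01  3.06873890e-01  1.83136570e+00  1.18348238e-04
  1.00347157e+00 -1.26528700e+00]
```

move_arm(commands=[{"hand": 8.7,"travel": [-2.5,-3.2,0],"twist": [0,0,0]},{"hand": 8.7,"travel": [-2,-2.5,1],"twist": [0,0,0]},{"hand": 8.7,"travel": [-0.7,-1,2],"twist": [0,0,0]},{"hand": 8.7,"travel": [0,0,2.5],"twist": [0,0,0]},{"hand": 8.7,"travel": [0,0,0],"twist": [0,0,0]}])

```text
time: 1.82
position: [0.4576, 0.1256, 0.1782]
tool_rot: [0.054, 0.999, -0.0, -0.004]
ft_force: [-0.9, 0.5, -0.3]
grip_width: 0.087
grip_force: 0.0
```

```bash
python3 -c "
from h import *
go([.4605,.1255,.09]);snap('wrist','w1')"
```

```text
t 1.82 pos [0.4576 0.1256 0.1782] shift [-0.36  0.03  8.82] twist [-0.06 -0.48 -0.17] w 0.087 gf 0.0 F [-0.9  0.5 -0.3]
```

View pics/w1.png

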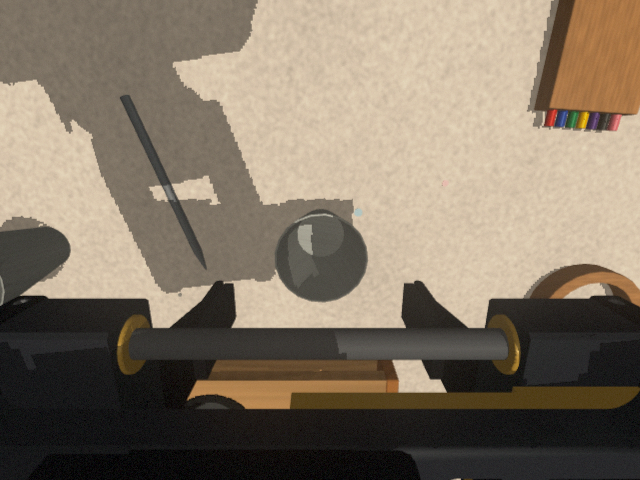

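The wrist view shows tumbler C's rim as a circle centred at about (321,257), midway between the fingers at columns 235 and 403.

```bash
python3 -c "
from h import *
d=load('w1')
c=onz(d,321,256.7,.092);print(c, np.linalg.norm(onz(d,275,257,.092)-onz(d,367,257,.092)))
go([.4605,.1255,.09])"
```

```text
[0.45896001 0.12683213 0.092     ] 0.0661078172249462
t 1.87 pos [0.458  0.1263 0.1797] shift [-0.31 -0.05  8.97] twist [-0.04 -0.37 -0.1 ] w 0.0869 gf 0.0 F [-0.3  0.9 -0. ]
```

move_arm(commands=[{"hand": 8.7,"travel": [-0.2,0,2.5],"twist": [0,0,0]},{"hand": 8.7,"travel": [0,0,2.5],"twist": [0,0,0]},{"hand": 8.7,"travel": [0,0,2],"twist": [0,0,0]},{"hand": 8.7,"travel": [0,0,1.4],"twist": [0,0,0]},{"hand": 8.7,"travel": [0,0,0.5],"twist": [0,0,0]}])

```text
time: 2.28
position: [0.4612, 0.1274, 0.0919]
tool_rot: [0.052, 0.999, -0.0, -0.001]
ft_force: [-0.5, -0.2, -0.6]
grip_width: 0.0871
grip_force: 0.0
```

move_arm(commands=[{"hand": 8.7,"travel": [0,0,0],"twist": [0,0,0]},{"hand": 8.7,"travel": [0,0,0],"twist": [0,0,0]}])

```text
time: 2.45
position: [0.4625, 0.1272, 0.0935]
tool_rot: [0.052, 0.999, 0.0, 0.001]
ft_force: [-0.3, -0.2, 0.3]
grip_width: 0.0872
grip_force: 0.0
```

```bash
python3 -c "
from h import *
go([.460,.1258,.09])"
```

```text
t 2.45 pos [0.4625 0.1272 0.0935] shift [ 0.23 -0.16  0.35] twist [0.01 0.08 0.04] w 0.0872 gf 0.0 F [-0.3 -0.2  0.3]
```

move_arm(commands=[{"hand": 8.7,"travel": [0.2,-0.1,0.3],"twist": [0,0,0]},{"hand": 8.7,"travel": [0,0,0],"twist": [0,0,0]},{"hand": 5.5,"travel": [0,0,0],"twist": [0,0,0]},{"hand": 5.5,"travel": [0,0,0],"twist": [0,0,0]},{"hand": 5.5,"travel": [0,0,0],"twist": [0,0,0]}], force=15)

```text
time: 2.87
position: [0.4601, 0.1259, 0.0899]
tool_rot: [0.053, 0.999, 0.0, 0.0]
ft_force: [0.4, 0.2, -0.5]
grip_width: 0.0739
grip_force: 0.0
```

move_arm(commands=[{"hand": 5.5,"travel": [0,0,0],"twist": [0,0,0]},{"hand": 5.5,"travel": [0,0,0],"twist": [0,0,0]},{"hand": 5.5,"travel": [0,0,0],"twist": [0,0,0]}])

```text
time: 3.12
position: [0.4601, 0.126, 0.0897]
tool_rot: [0.053, 0.999, 0.0, 0.0]
ft_force: [0.1, 1.2, 1.6]
grip_width: 0.0666
grip_force: 15.0
```

```bash
python3 -c "
from h import *
go([.6314,.0035,.23])"
```

```text
t 3.12 pos [0.4601 0.126  0.0897] shift [-18.34 -10.36 -14.02] twist [ 0.01  0.03 -0.02] w 0.0666 gf 15.0 F [0.1 1.2 1.6]
```

move_arm(commands=[{"hand": 5.5,"travel": [0,0,-1],"twist": [0,0,0]},{"hand": 5.5,"travel": [0,0,-2.5],"twist": [0,0,0]},{"hand": 5.5,"travel": [0,0,-3.5],"twist": [0,0,0]},{"hand": 5.5,"travel": [0,0,-3.5],"twist": [0,0,0]},{"hand": 5.5,"travel": [0,0,-3],"twist": [0,0,0]}])

```text
time: 3.53
position: [0.4596, 0.1259, 0.2262]
tool_rot: [0.053, 0.999, -0.0, -0.0]
ft_force: [-0.2, 0.4, -0.5]
grip_width: 0.0669
grip_force: 15.0
```

move_arm(commands=[{"hand": 5.5,"travel": [-1.3,-0.7,0],"twist": [0,0,0]},{"hand": 5.5,"travel": [-2.5,-1.4,0],"twist": [0,0,0]},{"hand": 5.5,"travel": [-2.7,-1.5,0],"twist": [0,0,0]},{"hand": 5.5,"travel": [-2.7,-1.5,0],"twist": [0,0,0]},{"hand": 5.5,"travel": [-2.7,-1.5,0],"twist": [0,0,0]}])

```text
time: 3.95
position: [0.5719, 0.0466, 0.2235]
tool_rot: [0.053, 0.999, -0.0, -0.001]
ft_force: [0.8, -0.9, -1.3]
grip_width: 0.0669
grip_force: 15.0
```

move_arm(commands=[{"hand": 5.5,"travel": [-2.6,-1.5,0],"twist": [0,0,0]},{"hand": 5.5,"travel": [-2.3,-1.4,0],"twist": [0,0,0]},{"hand": 5.5,"travel": [-1.4,-0.8,0],"twist": [0,0,0]},{"hand": 5.5,"travel": [0,0,0],"twist": [0,0,0]},{"hand": 5.5,"travel": [0,0,0],"twist": [0,0,0]}])

```text
time: 4.37
position: [0.6295, 0.0035, 0.2228]
tool_rot: [0.054, 0.999, 0.0, -0.001]
ft_force: [-0.2, 0.1, -0.4]
grip_width: 0.0671
grip_force: 15.0
```

```bash
python3 -c "
from h import *
go([.6314,.0035,.21]);snap('side','s2');snap('scene','c2')
S,D=load('c2'),load('s2')
t=[]
for d,(u,v) in ((S,(361,225)),(D,(357,205))):
    k=d['im'][v-75:v+75,u-65:u+65,::-1]
    t.append(np.clip(cv2.resize(k,None,fx=3,fy=3)*1.4,0,255).astype(np.uint8))
cv2.imwrite('pics/m2.png',np.hstack(t))
"
```

```text
t 4.37 pos [0.6295 0.0035 0.2228] shift [-0.19  0.02  1.28] twist [ 0.02 -0.17 -0.1 ] w 0.0671 gf 15.0 F [-0.2  0.1 -0.4]
```

View pics/m2.png

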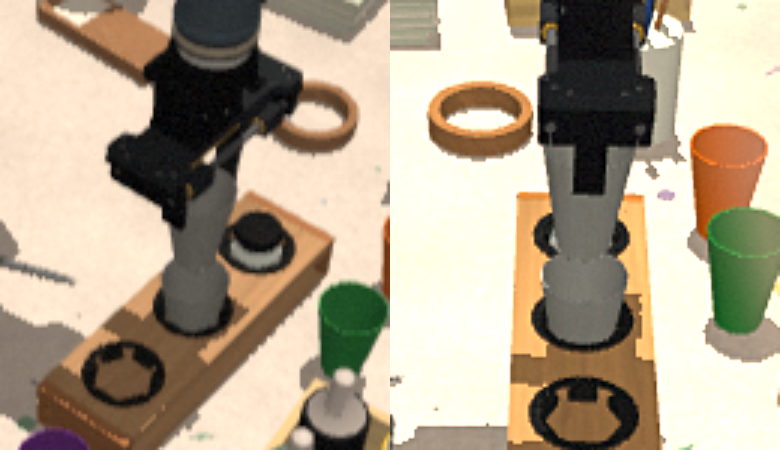

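The held tumbler hangs upright above the stuck one: in the crop its foot is at about (195,262) in the scene tile and (580,250) in the side tile. Now I'll lower it.

move_arm(commands=[{"hand": 5.5,"travel": [-0.2,0,1.5],"twist": [0,0,0]},{"hand": 5.5,"travel": [0,0,2],"twist": [0,0,0]},{"hand": 5.5,"travel": [0,0,2],"twist": [0,0,0]},{"hand": 5.5,"travel": [0,0,2],"twist": [0,0,0]},{"hand": 5.5,"travel": [0,0,1.2],"twist": [0,0,0]}])

```text
time: 4.88
position: [0.6295, 0.0054, 0.1355]
tool_rot: [0.052, 0.999, 0.0, -0.002]
ft_force: [0.3, -0.5, -1.1]
grip_width: 0.0667
grip_force: 15.0
```

move_arm(commands=[{"hand": 5.5,"travel": [0,0,0.4],"twist": [0,0,0]},{"hand": 5.5,"travel": [0,0,0],"twist": [0,0,0]},{"hand": 5.5,"travel": [0,0,0],"twist": [0,0,0]}])

```text
time: 5.13
position: [0.6321, 0.0044, 0.1342]
tool_rot: [0.053, 0.999, -0.0, 0.0]
ft_force: [0.5, -0.7, -1.4]
grip_width: 0.067
grip_force: 15.0
```

```bash
python3 -c "
from h import *
go([.6314,.0035,.1227])"
```

```text
t 5.13 pos [0.6321 0.0044 0.1342] shift [ 0.06 -0.09  1.15] twist [-0.    0.04  0.01] w 0.067 gf 15.0 F [ 0.5 -0.7 -1.4]
```

move_arm(commands=[{"hand": 5.5,"travel": [0,-0.1,0.5],"twist": [0,0,0]},{"hand": 5.5,"travel": [0,0,0.3],"twist": [0,0,0]},{"hand": 5.5,"travel": [0,0,0.1],"twist": [0,0,0]},{"hand": 5.5,"travel": [0,0,0],"twist": [0,0,0]}])

```text
time: 5.47
position: [0.6318, 0.0037, 0.1248]
tool_rot: [0.053, 0.999, 0.001, 0.0]
ft_force: [-0.2, 2.7, 0.7]
grip_width: 0.0666
grip_force: 15.0
```

move_arm(commands=[{"hand": 5.5,"travel": [0,0,0.1],"twist": [0,0,0]},{"hand": 5.5,"travel": [0,0,0.1],"twist": [0,0,0]},{"hand": 5.5,"travel": [0,0,0],"twist": [0,0,0]}])

```text
time: 5.72
position: [0.6318, 0.0038, 0.1228]
tool_rot: [0.053, 0.999, 0.001, 0.0]
ft_force: [-1.1, 4.9, 2.2]
grip_width: 0.0667
grip_force: 15.0
```

```bash
python3 -c "
from h import *
go([.6314,.0035,.1227])"
```

```text
t 5.72 pos [0.6318 0.0038 0.1228] shift [ 0.04 -0.04  0.01] twist [ 0.07  0.   -0.02] w 0.0667 gf 15.0 F [-1.1  4.9  2.2]
```

move_arm(commands=[{"hand": 5.5,"travel": [0,0.1,0],"twist": [0,0,0]},{"hand": 5.5,"travel": [0,0,0.1],"twist": [0,0,0]},{"hand": 5.5,"travel": [0,0,0],"twist": [0,0,0]}])

```text
time: 5.97
position: [0.6321, 0.004, 0.1227]
tool_rot: [0.053, 0.999, -0.0, 0.0]
ft_force: [-2.3, 2.8, 7.8]
grip_width: 0.067
grip_force: 15.0
```

move_arm(commands=[{"hand": 5.5,"travel": [0,0,0.1],"twist": [0,0,0]},{"hand": 5.5,"travel": [0,0,0],"twist": [0,0,0]}])

```text
time: 6.13
position: [0.6323, 0.004, 0.1226]
tool_rot: [0.053, 0.999, -0.0, 0.001]
ft_force: [-3.6, 4.2, 12.2]
grip_width: 0.0671
grip_force: 15.0
```

move_arm(commands=[{"hand": 8.7,"travel": [0,0,-0.2],"twist": [0,0,0]},{"hand": 8.7,"travel": [0,0,0],"twist": [0,0,0]},{"hand": 8.7,"travel": [0,0,0],"twist": [0,0,0]},{"hand": 8.7,"travel": [0,0,0],"twist": [0,0,0]},{"hand": 8.7,"travel": [0,0,0],"twist": [0,0,0]}])

```text
time: 6.55
position: [0.6319, 0.0035, 0.122]
tool_rot: [0.053, 0.999, -0.0, -0.0]
ft_force: [-0.5, -0.6, 0.3]
grip_width: 0.0854
grip_force: 0.0
```

move_arm(commands=[{"hand": 8.7,"travel": [0,0,0],"twist": [0,0,0]},{"hand": 8.7,"travel": [0,0,-1],"twist": [0,0,0]},{"hand": 8.7,"travel": [0,0,-2],"twist": [0,0,0]},{"hand": 8.7,"travel": [0,0,-3],"twist": [0,0,0]},{"hand": 8.7,"travel": [0,0,-1],"twist": [0,0,0]}])

```text
time: 6.97
position: [0.6342, 0.0037, 0.1968]
tool_rot: [0.053, 0.999, -0.0, 0.003]
ft_force: [1.1, -0.2, -0.3]
grip_width: 0.0866
grip_force: 0.0
```

```bash
python3 -c "
from h import *
go([.4488,-.144,.18])"
```

```text
t 6.97 pos [0.6342 0.0037 0.1968] shift [ 16.89 -16.64   1.58] twist [-0.03  0.39 -0.01] w 0.0866 gf 0.0 F [ 1.1 -0.2 -0.3]
```

move_arm(commands=[{"hand": 8.7,"travel": [1.6,-1.6,0],"twist": [0,0,0]},{"hand": 8.7,"travel": [2.5,-2.5,0],"twist": [0,0,0]},{"hand": 8.7,"travel": [2.5,-2.5,0],"twist": [0,0,0]},{"hand": 8.7,"travel": [2.5,-2.5,0],"twist": [0,0,0]},{"hand": 8.7,"travel": [2.5,-2.5,0],"twist": [0,0,0]}])

```text
time: 7.38
position: [0.5031, -0.0997, 0.1929]
tool_rot: [0.052, 0.999, -0.0, 0.0]
ft_force: [0.8, -0.5, -0.6]
grip_width: 0.087
grip_force: 0.0
```

move_arm(commands=[{"hand": 8.7,"travel": [2.5,-2.5,0],"twist": [0,0,0]},{"hand": 8.7,"travel": [2,-1.7,0],"twist": [0,0,0]},{"hand": 8.7,"travel": [0.8,-0.8,0.7],"twist": [0,0,0]},{"hand": 8.7,"travel": [0,0,0.8],"twist": [0,0,0]},{"hand": 8.7,"travel": [0,0,0],"twist": [0,0,0]}])

```text
time: 7.8
position: [0.4457, -0.1432, 0.1768]
tool_rot: [0.054, 0.999, 0.0, -0.001]
ft_force: [-0.4, -0.3, 0.7]
grip_width: 0.0873
grip_force: 0.0
```

```bash
python3 -c "
from h import *
go([.4488,-.144,.09]);snap('wrist','w2')
d=load('w2');g=cv2.medianBlur(cv2.cvtColor(d['im'],cv2.COLOR_RGB2GRAY),5)
m=(g<115).astype(np.uint8);m[290:]=0
for c in cv2.HoughCircles(g[:310],cv2.HOUGH_GRADIENT,1.5,60,param1=100,param2=25,minRadius=38,maxRadius=55)[0][:4]: print(c,onz(d,c[0],c[1],.092).round(4))
"
```

```text
t 7.8 pos [ 0.4457 -0.1432  0.1768] shift [-0.33 -0.06  8.68] twist [ 0.05 -0.07 -0.12] w 0.0873 gf 0.0 F [-0.4 -0.3  0.7]
[323.25 257.25  43.7 ] [ 0.4478 -0.1403  0.092 ]
```

View pics/w2.png

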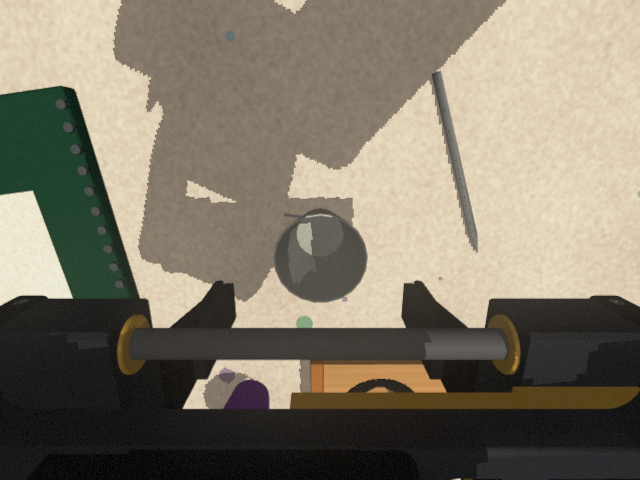

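The wrist view shows tumbler B's rim centred at about (321,256), between the fingers, in agreement with the triangulation.

move_arm(commands=[{"hand": 8.7,"travel": [-0.2,0,2.5],"twist": [0,0,0]},{"hand": 8.7,"travel": [0,0,2.5],"twist": [0,0,0]},{"hand": 8.7,"travel": [0,0,2],"twist": [0,0,0]},{"hand": 8.7,"travel": [0,0,1.2],"twist": [0,0,0]},{"hand": 8.7,"travel": [0,0,0.3],"twist": [0,0,0]}])

```text
time: 8.27
position: [0.4486, -0.1422, 0.0907]
tool_rot: [0.052, 0.999, 0.001, -0.001]
ft_force: [-0.1, 0.2, -0.4]
grip_width: 0.087
grip_force: 0.0
```

move_arm(commands=[{"hand": 8.7,"travel": [0,0,0],"twist": [0,0,0]},{"hand": 8.7,"travel": [0,0,0],"twist": [0,0,0]},{"hand": 8.7,"travel": [0,0,0],"twist": [0,0,0]}])

```text
time: 8.52
position: [0.4494, -0.1435, 0.0933]
tool_rot: [0.053, 0.999, -0.0, 0.001]
ft_force: [0.2, -0.4, 0.5]
grip_width: 0.0866
grip_force: 0.0
```

```bash
python3 -c "
from h import *
go([.4485,-.1430,.09])"
```

```text
t 8.52 pos [ 0.4494 -0.1435  0.0933] shift [0.09 0.04 0.33] twist [-0.05  0.11  0.03] w 0.0866 gf 0.0 F [ 0.2 -0.4  0.5]
```

move_arm(commands=[{"hand": 8.7,"travel": [0.1,0,0.3],"twist": [0,0,0]},{"hand": 8.7,"travel": [0,0,0],"twist": [0,0,0]},{"hand": 5.5,"travel": [0,0,0],"twist": [0,0,0]},{"hand": 5.5,"travel": [0,0,0],"twist": [0,0,0]},{"hand": 5.5,"travel": [0,0,0],"twist": [0,0,0]}], force=15)

```text
time: 8.93
position: [0.4474, -0.1434, 0.0898]
tool_rot: [0.053, 0.999, -0.0, 0.0]
ft_force: [0.4, 0.3, -0.3]
grip_width: 0.0741
grip_force: 0.0
```

move_arm(commands=[{"hand": 5.5,"travel": [0,0,0],"twist": [0,0,0]},{"hand": 5.5,"travel": [0,0,0],"twist": [0,0,0]},{"hand": 5.5,"travel": [0,0,0],"twist": [0,0,0]}])

```text
time: 9.18
position: [0.4474, -0.1433, 0.0897]
tool_rot: [0.053, 0.999, -0.0, 0.0]
ft_force: [0.2, 0.6, 1.9]
grip_width: 0.067
grip_force: 15.0
```

```bash
python3 -c "
from h import *
go([.6318,.0038,.24])"
```

```text
t 9.18 pos [ 0.4474 -0.1433  0.0897] shift [-16.79  16.58 -15.03] twist [ 0.    0.01 -0.02] w 0.067 gf 15.0 F [0.2 0.6 1.9]
```

move_arm(commands=[{"hand": 5.5,"travel": [0,0,-1.5],"twist": [0,0,0]},{"hand": 5.5,"travel": [0,0,-3.5],"twist": [0,0,0]},{"hand": 5.5,"travel": [0,0,-3.5],"twist": [0,0,0]},{"hand": 5.5,"travel": [0,0,-3.5],"twist": [0,0,0]},{"hand": 5.5,"travel": [0,0,-3],"twist": [0,0,0]}])

```text
time: 9.6
position: [0.4472, -0.1432, 0.2415]
tool_rot: [0.053, 0.999, -0.0, 0.0]
ft_force: [1.2, -0.8, -0.2]
grip_width: 0.067
grip_force: 15.0
```

move_arm(commands=[{"hand": 5.5,"travel": [-1,1,0],"twist": [0,0,0]},{"hand": 5.5,"travel": [-2,2,0],"twist": [0,0,0]},{"hand": 5.5,"travel": [-2.2,2.2,0],"twist": [0,0,0]},{"hand": 5.5,"travel": [-2.2,2.2,0],"twist": [0,0,0]},{"hand": 5.5,"travel": [-2.2,2.2,0],"twist": [0,0,0]}])

```text
time: 10.02
position: [0.5534, -0.057, 0.2394]
tool_rot: [0.053, 0.999, -0.0, -0.0]
ft_force: [0.8, -0.8, -0.7]
grip_width: 0.0672
grip_force: 15.0
```

move_arm(commands=[{"hand": 5.5,"travel": [-2.2,2.2,0],"twist": [0,0,0]},{"hand": 5.5,"travel": [-2.2,2.2,0],"twist": [0,0,0]},{"hand": 5.5,"travel": [-1.8,1.6,0],"twist": [0,0,0]},{"hand": 5.5,"travel": [-1,1,0],"twist": [0,0,0]},{"hand": 5.5,"travel": [0,0,0],"twist": [0,0,0]}])

```text
time: 10.43
position: [0.6339, 0.0061, 0.2388]
tool_rot: [0.052, 0.999, 0.0, 0.001]
ft_force: [0.7, -0.2, -0.2]
grip_width: 0.0672
grip_force: 15.0
```

move_arm(commands=[{"hand": 5.5,"travel": [0,0,0],"twist": [0,0,0]},{"hand": 5.5,"travel": [0,0,0],"twist": [0,0,0]},{"hand": 5.5,"travel": [0,0,0],"twist": [0,0,0]}])

```text
time: 10.68
position: [0.6308, 0.0034, 0.2393]
tool_rot: [0.053, 0.999, -0.0, -0.001]
ft_force: [-1.0, -0.3, -0.9]
grip_width: 0.0669
grip_force: 15.0
```

```bash
python3 -c "
from h import *
go([.6318,.0038,.1437]);snap('side','s3');snap('scene','c3')
S,D=load('c3'),load('s3')
t=[]
for d,(u,v) in ((S,(361,225)),(D,(357,205))):
    k=d['im'][v-75:v+75,u-65:u+65,::-1]
    t.append(np.clip(cv2.resize(k,None,fx=3,fy=3)*1.4,0,255).astype(np.uint8))
cv2.imwrite('pics/m3.png',np.hstack(t))
"
```

```text
t 10.68 pos [0.6308 0.0034 0.2393] shift [-0.12  0.06  9.56] twist [-0.01 -0.09 -0.07] w 0.0669 gf 15.0 F [-1.  -0.3 -0.9]
```

View pics/m3.png

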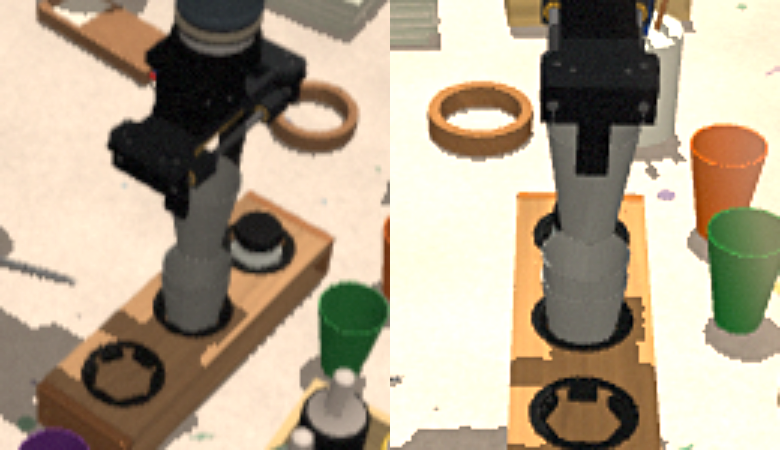

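The first tumbler has nested properly: the stacked rims show at about (197,255) in the scene tile. The second hangs straight above it. I'll lower it 9.4 cm and then feel for the floor.

move_arm(commands=[{"hand": 5.5,"travel": [-0.1,0,1.5],"twist": [0,0,0]},{"hand": 5.5,"travel": [0,0,2],"twist": [0,0,0]},{"hand": 5.5,"travel": [0,0,2],"twist": [0,0,0]},{"hand": 5.5,"travel": [0,0,1.8],"twist": [0,0,0]},{"hand": 5.5,"travel": [0,0,1],"twist": [0,0,0]}])

```text
time: 11.2
position: [0.6313, 0.0035, 0.1547]
tool_rot: [0.053, 0.999, 0.0, -0.002]
ft_force: [-0.8, 0.5, -0.5]
grip_width: 0.0669
grip_force: 15.0
```

move_arm(commands=[{"hand": 5.5,"travel": [0,0,0],"twist": [0,0,0]},{"hand": 5.5,"travel": [0,0,0],"twist": [0,0,0]},{"hand": 5.5,"travel": [0,0,0],"twist": [0,0,0]}])

```text
time: 11.45
position: [0.6337, 0.0036, 0.1577]
tool_rot: [0.053, 0.999, -0.0, 0.001]
ft_force: [-0.0, 0.5, -1.0]
grip_width: 0.0673
grip_force: 15.0
```

```bash
python3 -c "
from h import *
go([.6318,.0038,.1437])"
```

```text
t 11.45 pos [0.6337 0.0036 0.1577] shift [ 0.19 -0.    1.4 ] twist [-0.01  0.12 -0.03] w 0.0673 gf 15.0 F [-0.   0.5 -1. ]
```

move_arm(commands=[{"hand": 5.5,"travel": [0.1,0,0.5],"twist": [0,0,0]},{"hand": 5.5,"travel": [0,0,0.4],"twist": [0,0,0]},{"hand": 5.5,"travel": [0,0,0.2],"twist": [0,0,0]},{"hand": 5.5,"travel": [0,0,0],"twist": [0,0,0]},{"hand": 5.5,"travel": [0,0,0],"twist": [0,0,0]}])

```text
time: 11.87
position: [0.6318, 0.0041, 0.1455]
tool_rot: [0.053, 0.999, 0.0, -0.0]
ft_force: [-0.7, -0.5, -1.2]
grip_width: 0.0673
grip_force: 15.0
```

move_arm(commands=[{"hand": 5.5,"travel": [0,0,0.1],"twist": [0,0,0]},{"hand": 5.5,"travel": [0,0,0.1],"twist": [0,0,0]},{"hand": 5.5,"travel": [0,0,0],"twist": [0,0,0]}])

```text
time: 12.12
position: [0.6321, 0.004, 0.1439]
tool_rot: [0.053, 0.999, -0.0, 0.0]
ft_force: [-0.2, 1.0, 0.4]
grip_width: 0.0671
grip_force: 15.0
```

```bash
python3 -c "
from h import *
go([.6318,.0038,.1437])"
```

```text
t 12.12 pos [0.6321 0.004  0.1439] shift [ 0.03 -0.03  0.02] twist [-0.    0.03 -0.01] w 0.0671 gf 15.0 F [-0.2  1.   0.4]
```

move_arm(commands=[{"hand": 5.5,"travel": [0,0,0.1],"twist": [0,0,0]},{"hand": 5.5,"travel": [0,0,0.1],"twist": [0,0,0]},{"hand": 5.5,"travel": [0,0,0],"twist": [0,0,0]}])

```text
time: 12.37
position: [0.6326, 0.004, 0.1436]
tool_rot: [0.053, 0.999, -0.0, 0.001]
ft_force: [-3.2, 0.9, 9.1]
grip_width: 0.0668
grip_force: 15.0
```

move_arm(commands=[{"hand": 8.7,"travel": [0,0,-0.2],"twist": [0,0,0]},{"hand": 8.7,"travel": [0,0,0],"twist": [0,0,0]},{"hand": 8.7,"travel": [0,0,0],"twist": [0,0,0]},{"hand": 8.7,"travel": [0,0,0],"twist": [0,0,0]},{"hand": 8.7,"travel": [0,0,0],"twist": [0,0,0]}])

```text
time: 12.78
position: [0.6318, 0.004, 0.1432]
tool_rot: [0.053, 0.999, 0.0, -0.0]
ft_force: [0.2, 0.9, -0.8]
grip_width: 0.0854
grip_force: 0.0
```

move_arm(commands=[{"hand": 8.7,"travel": [0,0,0],"twist": [0,0,0]},{"hand": 8.7,"travel": [0,0,0],"twist": [0,0,0]},{"hand": 8.7,"travel": [0,0,0],"twist": [0,0,0]}])

```text
time: 13.03
position: [0.6319, 0.004, 0.1434]
tool_rot: [0.053, 0.999, 0.0, -0.0]
ft_force: [0.4, -0.8, 0.1]
grip_width: 0.0865
grip_force: 0.0
```

```bash
python3 -c "
from h import *
go([.6318,.0038,.094]);snap('scene','c4');snap('side','s4')
S,D=load('c4'),load('s4')
t=[]
for d,(u,v) in ((S,(361,235)),(D,(357,215))):
    k=d['im'][v-50:v+50,u-43:u+43,::-1]
    t.append(np.clip(cv2.resize(k,None,fx=4.5,fy=4.5,interpolation=cv2.INTER_NEAREST)*1.4,0,255).astype(np.uint8))
cv2.imwrite('pics/m4.png',np.hstack(t))
"
```

```text
t 13.03 pos [0.6319 0.004  0.1434] shift [ 0.   -0.03  4.94] twist [-0.   -0.01 -0.01] w 0.0865 gf 0.0 F [ 0.4 -0.8  0.1]
```

View pics/m4.png

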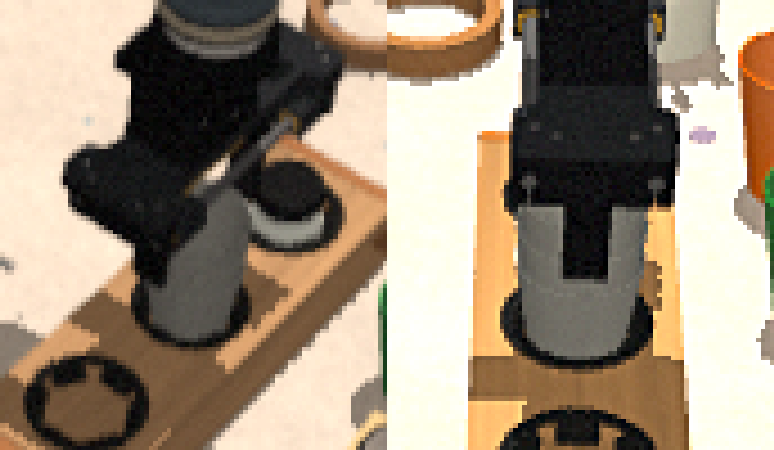

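All three tumblers are nested and upright in the well, around (195,270) in the scene tile, and the rack hasn't moved. I'll lower the open fingers around the stack to the stuck tumbler's rim.

move_arm(commands=[{"hand": 8.7,"travel": [0,0,1],"twist": [0,0,0]},{"hand": 8.7,"travel": [0,0,1.2],"twist": [0,0,0]},{"hand": 8.7,"travel": [0,0,1.2],"twist": [0,0,0]},{"hand": 8.7,"travel": [0,0,0.7],"twist": [0,0,0]},{"hand": 8.7,"travel": [0,0,0.3],"twist": [0,0,0]}])

```text
time: 13.55
position: [0.6304, 0.0043, 0.097]
tool_rot: [0.053, 0.999, 0.0, -0.002]
ft_force: [-0.7, 0.2, -0.0]
grip_width: 0.087
grip_force: 0.0
```

move_arm(commands=[{"hand": 8.7,"travel": [0,0,0],"twist": [0,0,0]},{"hand": 8.7,"travel": [0,0,0],"twist": [0,0,0]},{"hand": 8.7,"travel": [0,0,0],"twist": [0,0,0]}])

```text
time: 13.8
position: [0.6323, 0.004, 0.0998]
tool_rot: [0.053, 0.999, -0.0, 0.0]
ft_force: [-0.2, 0.4, -0.4]
grip_width: 0.0868
grip_force: 0.0
```

```bash
python3 -c "
from h import *
go([.6318,.0038,.094])"
```

```text
t 13.8 pos [0.6323 0.004  0.0998] shift [ 0.05 -0.02  0.58] twist [-0.    0.05 -0.02] w 0.0868 gf 0.0 F [-0.2  0.4 -0.4]
```

move_arm(commands=[{"hand": 8.7,"travel": [0,0,0.3],"twist": [0,0,0]},{"hand": 8.7,"travel": [0,0,0.25],"twist": [0,0,0]},{"hand": 8.7,"travel": [0,0,0],"twist": [0,0,0]},{"hand": 8.7,"travel": [0,0,0],"twist": [0,0,0]}])

```text
time: 14.13
position: [0.6318, 0.0041, 0.094]
tool_rot: [0.053, 0.999, 0.0, -0.0]
ft_force: [-0.5, 0.2, -0.4]
grip_width: 0.0868
grip_force: 0.0
```

move_arm(commands=[{"hand": 5.5,"travel": [0,0,0],"twist": [0,0,0]},{"hand": 5.5,"travel": [0,0,0],"twist": [0,0,0]},{"hand": 5.5,"travel": [0,0,0],"twist": [0,0,0]},{"hand": 5.5,"travel": [0,0,0],"twist": [0,0,0]},{"hand": 5.5,"travel": [0,0,0],"twist": [0,0,0]}], force=55)

```text
time: 14.55
position: [0.632, 0.0049, 0.0943]
tool_rot: [0.053, 0.999, 0.001, 0.0]
ft_force: [0.5, 2.9, 0.4]
grip_width: 0.0666
grip_force: 54.5
```

move_arm(commands=[{"hand": 5.5,"travel": [0,0,0],"twist": [0,0,0]},{"hand": 5.5,"travel": [0,0,0],"twist": [0,0,0]},{"hand": 5.5,"travel": [0,0,0],"twist": [0,0,0]}])

```text
time: 14.8
position: [0.632, 0.0049, 0.0943]
tool_rot: [0.053, 0.999, 0.001, 0.0]
ft_force: [0.4, 5.2, 1.9]
grip_width: 0.0669
grip_force: 54.4
```

```bash
python3 -c "
from h import *
go([.6318,.0038,.0945]);print(robot.get_obs()['moment'])"
```

```text
t 14.8 pos [0.632  0.0049 0.0943] shift [ 0.01 -0.11 -0.02] twist [ 0.07  0.02 -0.02] w 0.0669 gf 54.4 F [0.4 5.2 1.9]
[ 0.89857807 -0.06685267 -0.0732145 ]
```

move_arm(commands=[{"hand": 5.5,"travel": [0,0.1,0],"twist": [0,0,0]},{"hand": 5.5,"travel": [0,0.18,0],"twist": [2.5,0,0]},{"hand": 5.5,"travel": [0,0.18,-0.1],"twist": [2.5,0,0]},{"hand": 5.5,"travel": [0,0.18,-0.1],"twist": [2.5,0,0]},{"hand": 5.5,"travel": [0,0,0],"twist": [0,0,0]}])

```text
time: 15.22
position: [0.6328, 0.0104, 0.096]
tool_rot: [0.051, 0.996, -0.067, -0.003]
ft_force: [-0.1, -0.9, 3.0]
grip_width: 0.0667
grip_force: 54.5
```

```bash
cat >> h.py <<'E'
C=np.array([.6318,.0040,.053])
def rock():
    o=robot.get_obs();M=R.from_quat(o['tool_rot']).as_matrix();a=np.array([np.sin(Y),np.cos(Y),0]);b=np.array([np.cos(Y),-np.sin(Y),0])
    v=-M[:,2];d=np.array(o['position'])-C
    th=np.arctan2(v@a,v[2]);h=d@v
    print('t',round(o['time'],2),'tilt',np.degrees(th).round(2),'cross',np.degrees(v@b).round(2),'h mm',(h*1e3).round(1),'rise mm',(h*1e3-41.2).round(1),'off-axis along y mm',((d-h*v)@np.cross(v,b)*-1e3).round(1),'x',((d-h*v)@b*1e3).round(1),'w',round(o['grip_width'],4),'F along y',round(o['ft_force']@a,1),'F',np.round(o['ft_force'],1),'M',np.round(o['moment'],2))
E
python3 -c "
from h import *
rock()"
```

```text
t 15.22 tilt 7.71 cross -0.04 h mm 43.5 rise mm 2.3 off-axis along y mm -0.6 x 0.3 w 0.0667 F along y -0.9 F [-0.1 -0.9  3. ] M [-0.12  0.12 -0.09]
```

move_arm(commands=[{"hand": 5.5,"travel": [0,-0.28,-0.1],"twist": [-3.75,0,0]},{"hand": 5.5,"travel": [0,-0.28,-0.1],"twist": [-3.75,0,0]},{"hand": 5.5,"travel": [0,-0.29,-0.1],"twist": [-3.75,0,0]},{"hand": 5.5,"travel": [0,-0.29,-0.1],"twist": [-3.75,0,0]},{"hand": 5.5,"travel": [0,0,0],"twist": [0,0,0]}])

```text
time: 15.63
position: [0.6311, -0.0024, 0.0998]
tool_rot: [0.055, 0.996, 0.068, 0.003]
ft_force: [0.9, 3.0, -0.1]
grip_width: 0.0667
grip_force: 54.7
```

```bash
python3 -c "
from h import *
rock()"
```

```text
t 15.63 tilt -7.75 cross 0.03 h mm 47.2 rise mm 6.0 off-axis along y mm 0.0 x -0.0 w 0.0667 F along y 3.1 F [ 0.9  3.  -0.1] M [ 0.89 -0.18  0.09]
```

move_arm(commands=[{"hand": 5.5,"travel": [0,0.31,-0.1],"twist": [3.75,0,0]},{"hand": 5.5,"travel": [0,0.31,-0.1],"twist": [3.75,0,0]},{"hand": 5.5,"travel": [0,0.32,-0.1],"twist": [3.75,0,0]},{"hand": 5.5,"travel": [0,0.32,-0.1],"twist": [3.75,0,0]},{"hand": 5.5,"travel": [0,0,0],"twist": [0,0,0]}])

```text
time: 16.05
position: [0.6326, 0.0126, 0.104]
tool_rot: [0.05, 0.996, -0.068, -0.004]
ft_force: [0.7, -3.2, -2.9]
grip_width: 0.0663
grip_force: 54.8
```

```bash
python3 -c "
from h import *
rock()"
```

```text
t 16.05 tilt 7.79 cross -0.01 h mm 51.7 rise mm 10.5 off-axis along y mm -1.6 x -0.1 w 0.0663 F along y -3.1 F [ 0.7 -3.2 -2.9] M [-0.45  0.01 -0.02]
```

move_arm(commands=[{"hand": 5.5,"travel": [0,-0.34,-0.1],"twist": [-3.75,0,0]},{"hand": 5.5,"travel": [0,-0.34,-0.1],"twist": [-3.75,0,0]},{"hand": 5.5,"travel": [0,-0.35,-0.1],"twist": [-3.75,0,0]},{"hand": 5.5,"travel": [0,-0.35,-0.1],"twist": [-3.75,0,0]},{"hand": 5.5,"travel": [0,0,0],"twist": [0,0,0]}])

```text
time: 16.47
position: [0.6309, -0.0039, 0.1085]
tool_rot: [0.055, 0.996, 0.067, 0.003]
ft_force: [1.6, 2.4, -2.7]
grip_width: 0.0666
grip_force: 54.9
```

```bash
python3 -c "
from h import *
rock()
snap('scene','c5');snap('side','s5')
S,D=load('c5'),load('s5')
t=[]
for d,(u,v) in ((S,(361,235)),(D,(357,215))):
    k=d['im'][v-66:v+66,u-58:u+58,::-1]
    t.append(np.clip(cv2.resize(k,None,fx=3.4,fy=3.4,interpolation=cv2.INTER_NEAREST)*1.4,0,255).astype(np.uint8))
cv2.imwrite('pics/m5.png',np.hstack(t))"
```

```text
t 16.47 tilt -7.71 cross 0.02 h mm 56.1 rise mm 14.9 off-axis along y mm 0.4 x -0.1 w 0.0666 F along y 2.6 F [ 1.6  2.4 -2.7] M [ 0.4  -0.15  0.06]
```

View pics/m5.png

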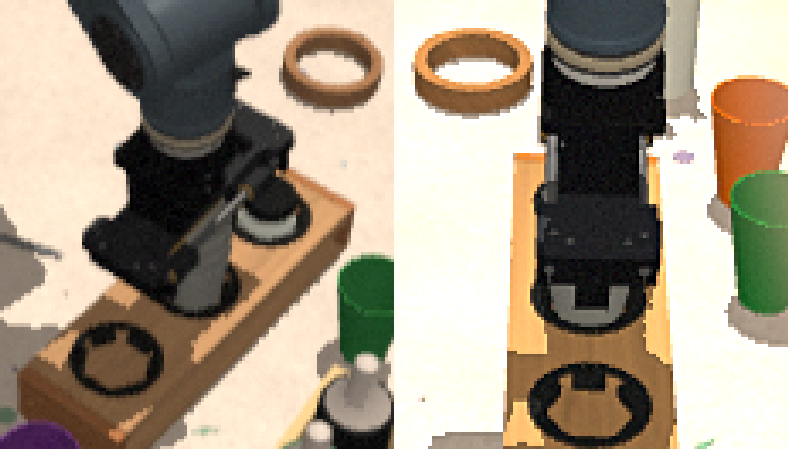

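The rack stands unmoved and the stack leans about 7.7° each way, with a rise of about 15 mm so far. I'll keep rocking.

move_arm(commands=[{"hand": 5.5,"travel": [0,0.36,-0.1],"twist": [3.75,0,0]},{"hand": 5.5,"travel": [0,0.36,-0.1],"twist": [3.75,0,0]},{"hand": 5.5,"travel": [0,0.37,-0.1],"twist": [3.75,0,0]},{"hand": 5.5,"travel": [0,0.37,-0.1],"twist": [3.75,0,0]},{"hand": 5.5,"travel": [0,0,0],"twist": [0,0,0]}])

```text
time: 16.98
position: [0.6329, 0.0145, 0.1134]
tool_rot: [0.05, 0.996, -0.068, -0.003]
ft_force: [-0.3, -1.9, -2.6]
grip_width: 0.0669
grip_force: 54.8
```

```bash
python3 -c "
from h import *
rock()"
```

```text
t 16.98 tilt 7.78 cross -0.08 h mm 61.3 rise mm 20.1 off-axis along y mm -2.3 x 0.1 w 0.0669 F along y -2.0 F [-0.3 -1.9 -2.6] M [-0.41  0.   -0.06]
```

move_arm(commands=[{"hand": 5.5,"travel": [0,-0.4,-0.1],"twist": [-3.75,0,0]},{"hand": 5.5,"travel": [0,-0.4,-0.1],"twist": [-3.75,0,0]},{"hand": 5.5,"travel": [0,-0.41,-0.1],"twist": [-3.75,0,0]},{"hand": 5.5,"travel": [0,-0.41,-0.1],"twist": [-3.75,0,0]},{"hand": 5.5,"travel": [0,0,0],"twist": [0,0,0]}])

```text
time: 17.4
position: [0.6311, -0.005, 0.1179]
tool_rot: [0.055, 0.996, 0.067, 0.004]
ft_force: [0.3, 3.3, -3.3]
grip_width: 0.0667
grip_force: 54.8
```

```bash
python3 -c "
from h import *
rock()"
```

```text
t 17.4 tilt -7.71 cross -0.04 h mm 65.6 rise mm 24.4 off-axis along y mm 0.3 x 0.3 w 0.0667 F along y 3.3 F [ 0.3  3.3 -3.3] M [ 0.56 -0.08 -0.01]
```

move_arm(commands=[{"hand": 5.5,"travel": [0,0.42,-0.1],"twist": [3.75,0,0]},{"hand": 5.5,"travel": [0,0.42,-0.1],"twist": [3.75,0,0]},{"hand": 5.5,"travel": [0,0.43,-0.1],"twist": [3.75,0,0]},{"hand": 5.5,"travel": [0,0.43,-0.1],"twist": [3.75,0,0]},{"hand": 5.5,"travel": [0,0,0],"twist": [0,0,0]}])

```text
time: 17.82
position: [0.6331, 0.0155, 0.1227]
tool_rot: [0.05, 0.996, -0.068, -0.003]
ft_force: [0.2, -3.3, -1.8]
grip_width: 0.0665
grip_force: 54.8
```

```bash
python3 -c "
from h import *
rock()"
```

```text
t 17.82 tilt 7.75 cross -0.1 h mm 70.6 rise mm 29.4 off-axis along y mm -2.0 x 0.2 w 0.0665 F along y -3.3 F [ 0.2 -3.3 -1.8] M [-0.63  0.14  0.  ]
```

move_arm(commands=[{"hand": 5.5,"travel": [0,-0.46,-0.1],"twist": [-3.75,0,0]},{"hand": 5.5,"travel": [0,-0.46,-0.1],"twist": [-3.75,0,0]},{"hand": 5.5,"travel": [0,-0.47,-0.1],"twist": [-3.75,0,0]},{"hand": 5.5,"travel": [0,-0.47,-0.1],"twist": [-3.75,0,0]},{"hand": 5.5,"travel": [0,0,0],"twist": [0,0,0]}])

```text
time: 18.23
position: [0.6313, -0.0069, 0.1277]
tool_rot: [0.055, 0.996, 0.067, 0.004]
ft_force: [-0.3, 3.6, -0.5]
grip_width: 0.0664
grip_force: 54.8
```

```bash
python3 -c "
from h import *
rock()"
```

```text
t 18.23 tilt -7.74 cross -0.11 h mm 75.4 rise mm 34.2 off-axis along y mm 0.7 x 0.8 w 0.0664 F along y 3.6 F [-0.3  3.6 -0.5] M [ 0.85  0.02 -0.02]
```

move_arm(commands=[{"hand": 5.5,"travel": [0,0.5,-0.1],"twist": [3.87,0,0]},{"hand": 5.5,"travel": [0,0.45,-0.1],"twist": [3.87,0,0]},{"hand": 5.5,"travel": [0,0,0],"twist": [0,0,0]},{"hand": 5.5,"travel": [0,0,0],"twist": [0,0,0]}])

```text
time: 18.57
position: [0.6322, 0.0053, 0.1302]
tool_rot: [0.051, 0.999, -0.003, 0.0]
ft_force: [-0.1, 0.2, -2.3]
grip_width: 0.0662
grip_force: 54.7
```

```bash
python3 -c "
from h import *
rock();go([.6318,.004,.1622])"
```

```text
t 18.57 tilt 0.29 cross -0.07 h mm 77.2 rise mm 36.0 off-axis along y mm -1.0 x 0.3 w 0.0662 F along y 0.2 F [-0.1  0.2 -2.3] M [ 0.02  0.01 -0.  ]
t 18.57 pos [0.6322 0.0053 0.1302] shift [ 0.02 -0.15 -3.2 ] twist [-0.29  0.07  0.17] w 0.0662 gf 54.7 F [-0.1  0.2 -2.3]
```

Fz is -2.3 N, which is just the weight of the three tumblers, so the collar has let go. I'll lift gently to the finishing height.

move_arm(commands=[{"hand": 5.5,"travel": [0,-0.1,-0.4],"twist": [-0.25,0,0.15]},{"hand": 5.5,"travel": [0,0,-0.8],"twist": [0,0,0]},{"hand": 5.5,"travel": [0,0,-0.8],"twist": [0,0,0]},{"hand": 5.5,"travel": [0,0,-0.8],"twist": [0,0,0]},{"hand": 5.5,"travel": [0,0,-0.3],"twist": [0,0,0]}])

```text
time: 18.98
position: [0.633, 0.0024, 0.1632]
tool_rot: [0.055, 0.999, -0.0, 0.002]
ft_force: [0.9, 0.4, -1.7]
grip_width: 0.0667
grip_force: 54.7
```

move_arm(commands=[{"hand": 5.5,"travel": [0,0,0],"twist": [0,0,0]},{"hand": 5.5,"travel": [0,0,0],"twist": [0,0,0]},{"hand": 5.5,"travel": [0,0,0],"twist": [0,0,0]},{"hand": 5.5,"travel": [0,0,0],"twist": [0,0,0]}])

```text
time: 19.32
position: [0.6314, 0.0033, 0.1605]
tool_rot: [0.054, 0.999, 0.0, -0.001]
ft_force: [-0.2, -0.4, -1.9]
grip_width: 0.0664
grip_force: 54.7
```

```bash
python3 -c "
from h import *
rock();go([.6318,.004,.1622])
snap('scene','c6');snap('side','s6')
S,D=load('c6'),load('s6')
t=[]
for d,(u,v) in ((S,(361,235)),(D,(357,215))):
    k=d['im'][v-66:v+66,u-58:u+58,::-1]
    t.append(np.clip(cv2.resize(k,None,fx=3.4,fy=3.4,interpolation=cv2.INTER_NEAREST)*1.4,0,255).astype(np.uint8))
    a=proj(d,[.6318,.004,.08]); print('foot centre expected px',a)
cv2.imwrite('pics/m6.png',np.hstack(t))
h=cv2.absdiff(load('side0')['im'],D['im']).max(2)>60
print('side right-edge check',[int(np.where(h[v,370:385])[0].size) for v in (205,250,280)])"
```

```text
t 19.32 tilt -0.01 cross 0.06 h mm 107.5 rise mm 66.3 off-axis along y mm 0.8 x -0.4 w 0.0664 F along y -0.5 F [-0.2 -0.4 -1.9] M [ 0.01 -0.03  0.  ]
t 19.32 pos [0.6314 0.0033 0.1605] shift [-0.03  0.08 -0.17] twist [ 0.01 -0.06 -0.17] w 0.0664 gf 54.7 F [-0.2 -0.4 -1.9]
foot centre expected px (np.float64(360.18210996494787), np.float64(247.99157482495127))
foot centre expected px (np.float64(356.17438652695125), np.float64(229.7085415494885))
side right-edge check [1, 10, 12]
```

View pics/m6.png

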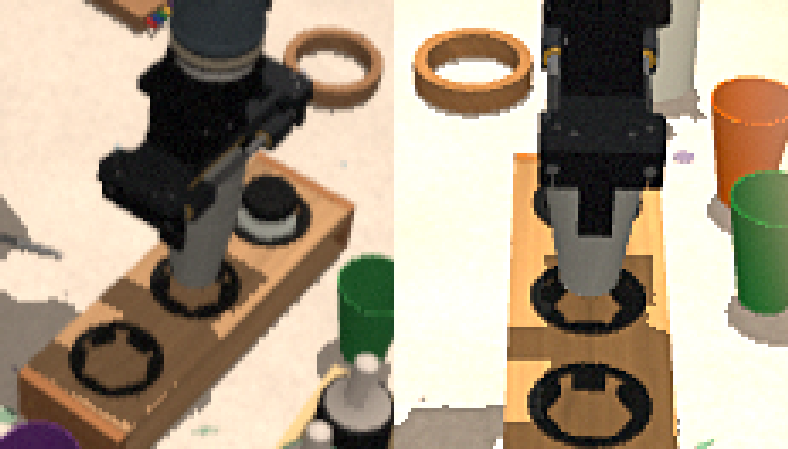

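The stack hangs upright clear of the well, and the foot edge is where a 20 mm clearance puts it (about (362,253) scene, (356,236) side). The rack, jar and neighbours are unmoved. A small nudge up, settle, then hand in.

move_arm(commands=[{"hand": 5.5,"travel": [0,0,-0.1],"twist": [0,0,0]},{"hand": 5.5,"travel": [0,0,0],"twist": [0,0,0]},{"hand": 5.5,"travel": [0,0,0],"twist": [0,0,0]},{"hand": 5.5,"travel": [0,0,0],"twist": [0,0,0]},{"hand": 5.5,"travel": [0,0,0],"twist": [0,0,0]}])

```text
time: 19.83
position: [0.6318, 0.0033, 0.1619]
tool_rot: [0.054, 0.999, 0.0, -0.0]
ft_force: [0.4, 0.9, -1.8]
grip_width: 0.0668
grip_force: 54.7
```

move_arm(commands=[{"hand": 5.5,"travel": [0,0,0],"twist": [0,0,0]},{"hand": 5.5,"travel": [0,0,0],"twist": [0,0,0]},{"hand": 5.5,"travel": [0,0,0],"twist": [0,0,0]},{"hand": 5.5,"travel": [0,0,0],"twist": [0,0,0]},{"hand": 5.5,"travel": [0,0,0],"twist": [0,0,0]}])

```text
time: 20.25
position: [0.6318, 0.0032, 0.162]
tool_rot: [0.054, 0.999, 0.0, 0.0]
ft_force: [-0.7, -0.7, -2.5]
grip_width: 0.0667
grip_force: 54.7
```

```bash
python3 -c "
from h import *
rock();go([.6318,.004,.1622])
if abs(robot.get_obs()['position'][2]-.1622)<.003: print(robot.hand_in())"
```

```text
t 20.25 tilt -0.01 cross -0.0 h mm 109.0 rise mm 67.8 off-axis along y mm 0.7 x 0.1 w 0.0667 F along y -0.8 F [-0.7 -0.7 -2.5] M [ 0.08 -0.05 -0.01]
t 20.25 pos [0.6318 0.0032 0.162 ] shift [ 0.01  0.08 -0.02] twist [ 0.01  0.   -0.16] w 0.0667 gf 54.7 F [-0.7 -0.7 -2.5]
the job is handed in; nothing more can be done
None
```

The job is handed in at 20.25 s of arm time: both loose tumblers are nested in the stuck one, it was rocked free with four swings towards each end, and the stack is held upright and still with its foot about 20 mm above the rack, which is standing where it was.

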